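# Hang the lantern on the bench stand's snap hook

### The arm

A 6-joint arm with a two-finger parallel gripper is mounted at the origin on the work surface. World frame = base frame: x ahead of the robot, y to its left, z up, the work surface at z = 0. Lengths are in m, angles in degrees, forces in N, time in s.
With the tool pointing down it reaches from about 0.325 to 0.85 m from the base axis. Payload 15.5 kg.
Tool frame: the origin (TCP) lies at the very end of the fingers, on their centre line; the grasp point (between the pads) lies arm.grip_depth behind it (arm.grip_depth is the distance from the TCP to the grasp point, in m); z points along the fingers, y is the direction in which the jaws open and shut (so a half turn about z gives the same grasp; the last joint's range is limited). The gripper opens to 91 mm and grips with 3 to 60 N. Pads are 32 mm wide; open, the fingers measure 118 mm over their backs; the gripper's body (76 mm by 178 mm) begins 60 mm behind the grasp point.
Start: joints at [-73.195, 28.281, 77.091, -0, 74.628, -5.472], TCP at [0.237, -0.578, 0.214] pointing down, gripper open.
Joint ranges: [-166.48, 166.48], [-47.26, 123.95], [12.59, 153.08], [-70.14, 250.14], [6.76, 159.57], [-176.63, 176.63]. Speed limits (degrees/s): [108.29, 108.29, 147.25, 172.46, 172.46, 172.46].

### API

Orientations are given as a 3x3 rotation matrix whose columns are the frame's x, y, z axes.
In Python, from rig import arm gives the robot as it stands. Calls block until the motion is done:
- arm.move_to(position, orientation): joint-space move of the TCP to a pose.
- arm.move_l(position, orientation=None, feed=0.15): straight line of the TCP; orientation=None keeps the orientation; feed is the mean speed in m/s.
- arm.move_joints(angles): joint-space move.
- arm.grip(opening): finger opening in m; the grip force is fixed at half the most; returns when the fingers have stopped.
- arm.sleep(seconds).
- arm.solve_ik(position, orientation): joint angles nearest the present ones, or None.
- arm.snapshot(name): name is "scene" or "top"; returns the picture (384x512x3 uint8, red, green, blue); there is no depth.
- arm.get_calibration(name): a dict with "intrinsics" (3x3 intrinsics, pixels), "cam_to_world" (4x4, takes a point from camera to world coordinates). Camera axes: x right, y down, z forward; pixel columns grow to the right and rows downward; lengths in m; the calibration is good to about 2 mm. A picture is of the moment at which its call begins. get_calibration takes no time and is no camera call.
A pose or a line that the arm cannot do raises arm.Unreachable and nothing moves.
- arm.sign_off(): hands the job in, once; it reports no verdict.
Readings, each from a call of its own:
- arm.current_t(): time.
- arm.current_joint_positions(): joint angles.
- arm.current_dq(): joint speeds.
- arm.current_tau(): joint torques, N m.
- arm.current_ee_pos(): TCP position.
- arm.current_tool_rot(): TCP orientation.
- arm.current_force(): force on the tool from outside, world axes, zero at the start.
- arm.current_torque(): the same for the moment, N m.
- arm.current_width(): finger opening in m.
Only numpy, scipy, OpenCV 4.12 (cv2) and the standard library are available. Lean on these libraries where they do the work, as an engineer would, in place of code of your own. Each camera call takes 0.05 s, during which the arm holds its last target. There are 200 camera calls.

### The job

Hang the lantern on the snap hook of the bench stand: thread its steel eye over the hook's nose and press it down on the sprung gate until it passes and the gate springs shut above it. Then prove the lock by pulling the lantern up against the shut gate with about 10 N for a moment, never forcing the hook with 25 N or more, and let it down to hang there upright, still and free. Leave the other things on the bench where they are.

Things in the scene. Friction and masses are not known exactly. Their poses are not given: they have to be found in the camera images.
- eye_grip (a point): grasp centre of the lantern's rigid steel eye, midway between its two flat upright straps (each 14 mm wide along x, 5 mm thick along y; 56 mm over their outer faces, 46 mm between), 16 mm below the centre of the round bar that joins them at the top and 176 mm above the lantern's foot. Axes: y along the bar (grip closes along y on the straps), x through the eye, z up.
- eye_bar (a point): centre of the eye's round top bar: 8 mm thick, along y, 192 mm above the lantern's foot; the strap ends rise 7 mm above its centre. Below the bar the eye is open for 82 mm. Same axes as eye_grip.
- gate (a joint): the hook's sprung gate: 0 rad shut (upward stop), opens down only, to 1.5. Flat bar 4 mm thick, 25 mm above the real seat, from its pivot at x = +15 to its free end at x = -9.5 mm. Pressed by the bar at x = -4 to -8 mm it yields at 4 to 15 N, pushes the bar to the nose, and snaps up with the bar 3 to 8 mm above the seat; pressed further back it takes more force. A bar shut in can rise 19 mm to meet the gate from below.
- lantern: loose caged LED lantern, body 72 mm wide and 102 mm tall, 0.3 to 0.55 kg, with the steel eye standing on top; stands upright at the start. Origin at the centre of its underside, same axes as eye_grip.
- stand: bench stand, fixed: iron foot 170 x 130 x 14 mm, square 44 mm dark timber upright 277 mm tall, the snap hook on a slotted strip on its -x face and a small plain open hook (not used) on its +x face. Origin on the bench under the upright's axis; axes of hook_place, which is at (-90, 0, 225) mm.
- shears: bystander: tailor's shears lying flat, about 235 x 95 x 12 mm, origin at the rivet, blades to +x
- chalk_tin: bystander: round tin, 72 mm wide, 58 mm tall, origin under its centre
- hammer: bystander: hammer lying flat, 260 mm long along x, head at +x, origin under its middle
- notebook: bystander: blue notebook 150 x 105 x 18 mm lying flat, origin under its centre
- baluster: bystander: turned dark-wood piece, 68 mm wide, 160 mm tall, standing, origin under its centre
- button_jar: bystander: amber jar with steel lid, 64 mm wide, 85 mm tall, standing, origin under its centre
- screwdriver: bystander: screwdriver with wooden handle, 200 mm long along x, lying, origin under its middle
- hook_place (a point): nominal place, 225 mm above the bench, of the seat where the bar's centre comes to rest in the snap hook; the real hook is clamped up to 8 mm higher or lower on its slotted strip, which is not measured: feel for it. Right in x and y. Axes: x from the hook's nose back to the upright (face 68 mm behind), z up; the eye comes from -x with its bar along y, its centre carried 52 to 60 mm above this point to thread.
- upright_top (a point): middle of the upright's top. The hook, from its real seat (axes of hook_place): 12 mm round steel bar bent to a U 24 mm wide inside in x, round at the bottom, underside 16 mm below the seat, outermost x = -24 mm. The nose ends rounded at x = -14.5, 38 mm above the seat, leaning 3.5 mm in: above the gate the bar's centre has room from x = -4 to +6 mm, and below it from -8 to +8 mm.
There are look-alikes about, which are no part of the job. What is shaped like the lantern but red is not meant.

How it is judged (in metres and radians):
On the way, in this order (a step that is already met when the one before it is completed fails the run):
1. the eye's bar is inside the hook, below the gate, and the gate has sprung shut (z of eye_bar in the frame of hook_place between -0.012 and 0.02 m and x of eye_bar in the frame of hook_place between -0.012 and 0.012 m and y of eye_bar in the frame of hook_place between -0.022 and 0.022 m and value of joint gate below 0.12 rad), for 0.1 s.
2. the lantern is pulled up against the closed gate with at least 6 N (contact force between lantern and gate above 6 N and value of joint gate below 0.12 rad and z of eye_bar in the frame of hook_place below 0.03 m), for 0.2 s.
At the end, for the whole second after the job is handed in: The eye's bar rests in the hook (within 12 mm of hook_place in x, 22 mm in y, -12 to +14 mm in z) and hangs from it, gate shut (under 0.12 rad), lantern tilted less than 0.25 rad, slower than 0.05 m/s and 0.5 rad/s, and released (z of eye_bar in the frame of hook_place between -0.012 and 0.014 m and x of eye_bar in the frame of hook_place between -0.012 and 0.012 m and y of eye_bar in the frame of hook_place between -0.022 and 0.022 m and value of joint gate below 0.12 rad and contact force between lantern and stand above 1.5 N and angle between lantern's own z axis and vertical below 0.25 rad and linear speed of lantern below 0.05 m/s and angular speed of lantern below 0.5 rad/s); the robot touches nothing.
It fails at once if 25 N or more between the lantern and the stand or its hook (contact force between lantern and stand above 25 N).
It fails at once if a bystander moved more than 20 mm (distance of any of shears, chalk_tin, hammer, notebook, baluster, button_jar, screwdriver from where it was at the start of the episode above 0.02 m).
It also fails if it takes over 64 s, if anything falls off the work surface, if the arm or the gripper's body presses on something with over 40 N, if the wrist force passes 120 N, or if a joint passes its speed limit or range.

## Working session

There is one attempt and no reset: what is moved stays moved. The work goes in short steps, each a Python script; the robot and the scene stay as the last script left them, time stands still between calls to the robot, and variables do not carry over. Pictures are saved under pics/ and viewed, about 8 in all and at most 12, crops included, and the job is handed in when it is done.

```bash
mkdir -p pics; ls
python3 - <<'E'
from rig import arm
import cv2, numpy as np
for n in ("scene","top"):
    im=arm.snapshot(n); cv2.imwrite(f"pics/{n}0.png",cv2.resize(im[:,:,::-1],(800,600),interpolation=cv2.INTER_CUBIC)); np.save(f"pics/{n}0.npy",im)
    c=arm.get_calibration(n); print(n,np.round(c["intrinsics"],1).tolist(),np.round(c["cam_to_world"],3).tolist())
print(arm.grip_depth,arm.current_t(),arm.current_tool_rot().round(3) if hasattr(arm.current_tool_rot(),'round') else arm.current_tool_rot(),arm.current_force())
E
```

```text
pics
scene [[394.1, 0.0, 253.7], [0.0, 394.1, 184.8], [0.0, 0.0, 1.0]] [[-0.707, 0.605, -0.366, 1.027], [0.707, 0.601, -0.374, 0.478], [-0.006, -0.523, -0.852, 1.325], [0.0, 0.0, 0.0, 1.0]]
top [[471.4, 0.0, 253.9], [0.0, 471.4, 184.6], [0.0, 0.0, 1.0]] [[-0.012, -0.991, 0.13, 0.329], [-1.0, 0.012, -0.002, -0.041], [0.001, -0.13, -0.992, 1.65], [0.0, 0.0, 0.0, 1.0]]
0.0188 0.1 [[ 0.925  0.379 -0.   ]
 [ 0.379 -0.925  0.001]
 [ 0.    -0.001 -1.   ]] [-0.14675152 -0.08289532 -0.13561144]
```

View pics/scene0.png

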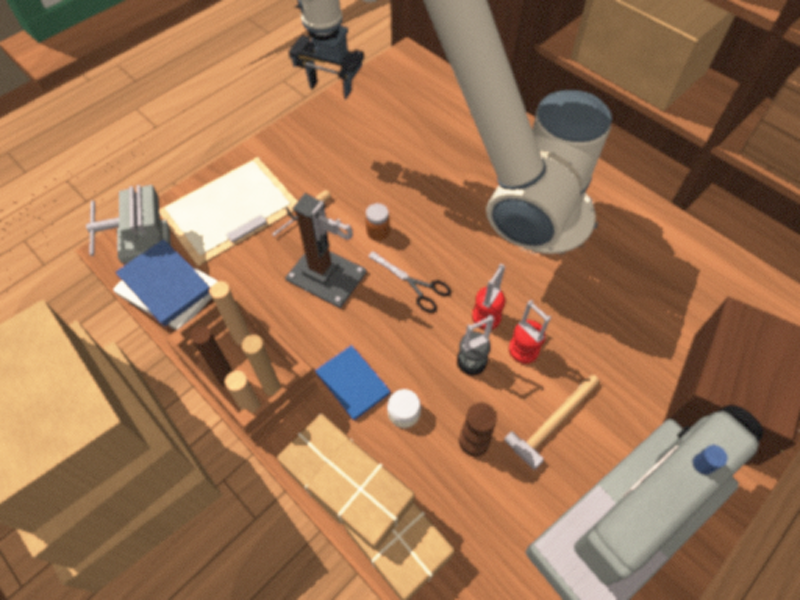

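View pics/top0.png

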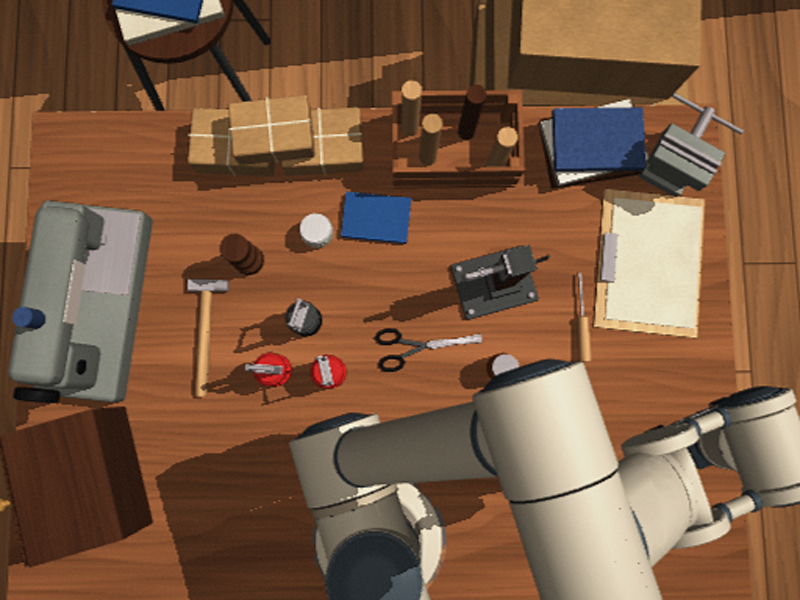

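Scene view: the dark lantern is at about (474,350) and the stand at (320,250), with the snap hook to its right. Top view: lantern at (303,316), stand at (497,280), hook on the left (+y) side, red look-alikes at (270,368) and (328,372). Next, close crops of both.

Run:
```python
import cv2, numpy as np
s=np.load("pics/scene0.npy")[:,:,::-1]; t=np.load("pics/top0.npy")[:,:,::-1]
def c(im,u,v): # 50x37 px crop x8
    return cv2.resize(im[v:v+37,u:u+50],(400,296),interpolation=cv2.INTER_CUBIC)
a=np.vstack([np.hstack([c(t,170,184),c(t,288,154)]),np.hstack([c(s,280,200),cv2.resize(s[120:180,180:261],(400,296),interpolation=cv2.INTER_CUBIC)])])
cv2.imwrite("pics/crops.png",a)
```

```text
(no output)
```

View pics/crops.png

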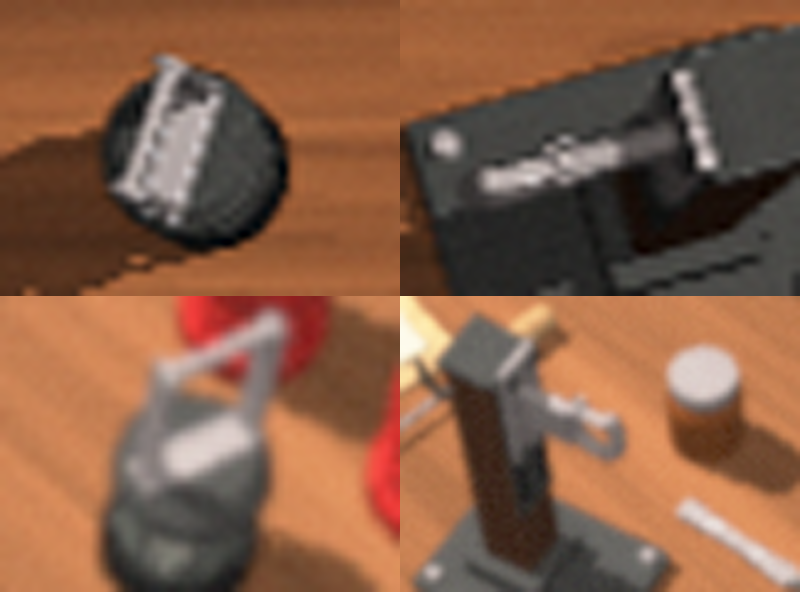

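Crops: the eye's bar runs (168,60)–(120,190) in the top crop and (163,372)–(272,325) in the scene crop. The hook in the top crop goes from its nose at (485,180) to the strip edge at (685,75)–(705,165).

```bash
cat > h.py <<'E'
from rig import arm
import numpy as np
def ray(n,p,z):
    c=arm.get_calibration(n);K=np.array(c["intrinsics"]);T=np.array(c["cam_to_world"])
    d=T[:3,:3]@np.linalg.solve(K,[p[0],p[1],1.]);o=T[:3,3]
    return o+d*(z-o[2])/d[2]
def tri(p,q):
    A=np.zeros((3,3));b=np.zeros(3)
    for n,x in(("scene",p),("top",q)):
        c=arm.get_calibration(n);K=np.array(c["intrinsics"]);T=np.array(c["cam_to_world"])
        d=T[:3,:3]@np.linalg.solve(K,[x[0],x[1],1.]);d/=np.linalg.norm(d);P=np.eye(3)-np.outer(d,d)
        A+=P;b+=P@T[:3,3]
    return np.linalg.solve(A,b)
E
python3 - <<'E'
from h import *
import cv2
r=lambda v:np.round(v,4)
ang=lambda d:np.degrees(np.arctan2(d[1],d[0])).round(1)
t=np.load("pics/top0.npy")
# eye bar ends
A,B=ray("top",(191,191.5),.197),ray("top",(185,207.7),.197)
C,D=ray("scene",(300.4,209.5),.197),ray("scene",(314,203.6),.197)
print("bar top",r(A),r(B),r((A+B)/2),np.linalg.norm(A-B),ang(A-B))
print("bar sc",r(C),r(D),r((C+D)/2),np.linalg.norm(C-D),ang(C-D))
print("tri",r(tri((300.4,209.5),(191,191.5))),r(tri((314,203.6),(185,207.7))))
# foot corners
f=[ray("top",np.array(p)/1.5625,.014) for p in((452,268),(526,246),(541,298),(464,319))]
for i in range(4): d=f[(i+1)%4]-f[i];print("foot",r(f[i]),np.linalg.norm(d).round(4),ang(d))
print("foot c",r(np.mean(f,0)))
print("upr top",r(ray("top",(333,167),.277)),r(ray("scene",(197.6,131.3),.277)),r(tri((197.6,131.3),(333,167))))
print("strip",ang(ray("top",(326.1,174.6),.277)-ray("top",(323.6,163.4),.277)))
N=ray("top",(298.6,176.5),.26);M=ray("top",(319.9,170.9),.25);print("nose",r(N),ang(M-N))
# automatic foot: dark grey mask rectified
im=t.astype(int);m=((im.max(2)<95)&(im.max(2)-im.min(2)<22)).astype(np.uint8)
roi=np.zeros_like(m);roi[150:210,280:352]=1;m*=roi
cs,_=cv2.findContours(m,0,1);c=max(cs,key=cv2.contourArea)
g=np.array([ray("top",p[0],.014)[:2] for p in c],np.float32)
print("rect",cv2.minAreaRect(g*1000))
# lantern body
m=((im.max(2)<110)&(im.max(2)-im.min(2)<22)).astype(np.uint8);roi[:]=0;roi[180:225,170:215]=1;m*=roi
cs,_=cv2.findContours(m,0,1);c=max(cs,key=cv2.contourArea);(u,v),rad=cv2.minEnclosingCircle(c);print("lantern",u,v,rad,r(ray("top",(u,v),.09)))
# others in the top view
for n,p in(("redA",(262,368)),("redB",(328,372)),("baluster",(238,248)),("jar",(505,365))): print(n,r(ray("top",np.array(p)/1.5625,.1)))
E
```

```text
bar top [0.5002 0.1507 0.197 ] [0.45  0.169 0.197] [0.4751 0.1599 0.197 ] 0.05338957643010688 -20.0
bar sc [0.5027 0.1558 0.197 ] [0.4551 0.1727 0.197 ] [0.4789 0.1642 0.197 ] 0.050489587099558975 -19.7
tri [0.5003 0.1527 0.1901] [0.4507 0.1703 0.1883]
foot [ 0.5882 -0.17    0.014 ] 0.175 -74.0
foot [ 0.6364 -0.3382  0.014 ] 0.1222 -166.1
foot [ 0.5178 -0.3676  0.014 ] 0.1791 104.5
foot [ 0.4728 -0.1942  0.014 ] 0.1179 11.8
foot c [ 0.5538 -0.2675  0.014 ]
upr top [ 0.5585 -0.2788  0.277 ] [ 0.5607 -0.2696  0.277 ] [ 0.5582 -0.2783  0.2681]
strip -169.4
nose [ 0.5339 -0.1782  0.26  ] -74.9
rect ((562.005126953125, -287.53973388671875), (127.4612045288086, 219.95069885253906), 14.813515663146973)
lantern 194.33963012695312 203.97169494628906 11.096718788146973 [0.471  0.1536 0.09  ]
redA [0.3676 0.2391 0.1   ]
redB [0.3576 0.101  0.1   ]
baluster [0.6235 0.2933 0.1   ]
jar [ 0.3676 -0.2697  0.1   ]
```

```bash
cat >> h.py <<'E'
def Rd(a): # tool down, jaws (tool y) along world angle a deg
    a=np.radians(a);y=np.array([np.cos(a),np.sin(a),0]);z=np.array([0,0,-1.]);return np.column_stack([np.cross(y,z),y,z])
def st(m=""): print(m,round(arm.current_t(),2),np.round(arm.current_ee_pos(),4),np.round(arm.current_force(),2),round(arm.current_width(),4))
E
python3 - <<'E'
from h import *
for a in(-20,160):
    q=arm.solve_ik([.4765,.1615,.36],Rd(a));print(a,q is not None and np.round(q,0))
for a in(15,195):
    q=arm.solve_ik([.534,-.189,.245],Rd(a));print(a,q is not None and np.round(q,0))
p=np.array(arm.current_ee_pos());p[2]=.36
arm.move_l(p,feed=.25);st()
arm.move_to([.4765,.1615,.36],Rd(-20));st("above")
arm.move_l([.4765,.1615,.24],feed=.2);st()
import cv2
ims=[arm.snapshot(n) for n in("scene","top")]
a=cv2.resize(ims[0][170:245,250:350],(400,300),interpolation=cv2.INTER_CUBIC);b=cv2.resize(ims[1][160:235,150:250],(400,300),interpolation=cv2.INTER_CUBIC)
cv2.imwrite("pics/pre.png",np.hstack([a,b])[:,:,::-1])
E
```

```text
-20 [12. 11. 80. -0. 88. 32.]
160 [  12.   11.   80.   -0.   88. -148.]
15 [-26.  22.  83.  -0.  75. -41.]
195 [-26.  22.  83.  -0.  75. 139.]
 0.83 [ 0.2367 -0.5777  0.3591] [-0.73  0.3  -1.02] 0.0912
above 3.58 [0.4768 0.161  0.3599] [ 0.47 -0.13  0.55] 0.0914
 4.33 [0.4771 0.1615 0.2409] [ 0.52 -0.29  0.82] 0.0915
```

View pics/pre.png

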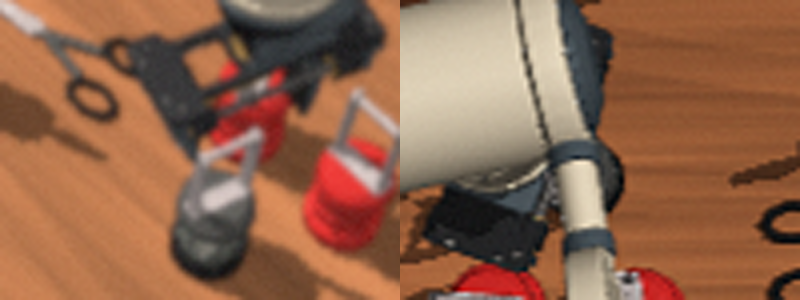

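The jaws look parallel to the bar, with the open fingers straddling it. I'll descend with force checks, then grip.

Run:
```python
from h import *
f0=np.array(arm.current_force())
for z in(.205,.18,.157):
    arm.move_l([.4765,.1615,z],feed=.12);st()
    if np.abs(np.array(arm.current_force())-f0).max()>4: raise SystemExit("contact")
arm.grip(.04);st("grip")
zg=arm.current_ee_pos()[2]
arm.move_l([.4765,.1615,.19],feed=.1);st("lift");arm.sleep(.3);st()
arm.move_l([.4765,.1615,.30],feed=.2);st("up");print("zg",zg)
import cv2
ims=[arm.snapshot(n) for n in("scene","top")]
np.save("pics/s1.npy",ims[0])
a=cv2.resize(ims[0][130:250,230:360],(650,600),interpolation=cv2.INTER_CUBIC)
cv2.imwrite("pics/lift.png",a[:,:,::-1])
```

```text
4.87 [0.4767 0.1616 0.2056] [ 0.07 -0.56  1.12] 0.0913
 5.22 [0.4766 0.1615 0.1805] [-0.27  0.6  -0.11] 0.0915
 5.57 [0.4766 0.1615 0.1576] [0.47 0.13 0.72] 0.0913
grip 6.2 [0.4766 0.1615 0.1571] [ 0.16 -0.14  2.76] 0.0561
lift 6.68 [0.4763 0.1615 0.1897] [ 0.22  0.27 -3.58] 0.0558
 6.98 [0.4762 0.1614 0.1895] [ 0.27 -0.16 -3.48] 0.0562
up 7.68 [0.476  0.1614 0.2989] [ 0.08 -0.26 -3.81] 0.0558
zg 0.1571345883661951
```

View pics/lift.png

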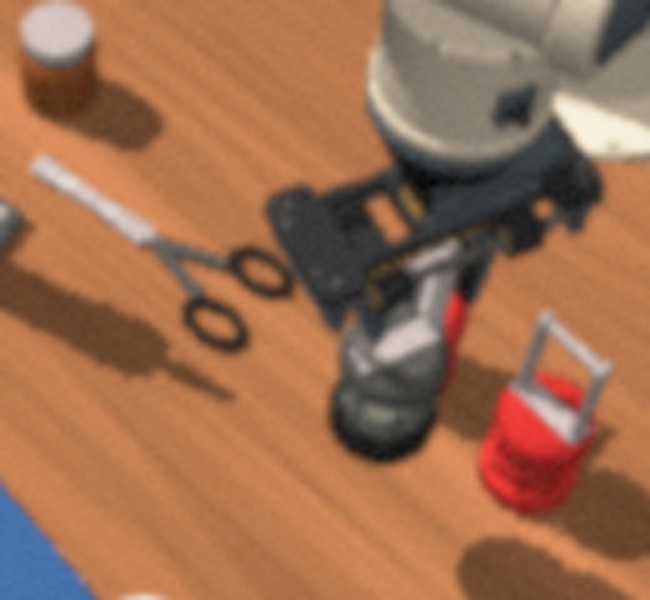

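```bash
cat >> h.py <<'E'
H=np.array([.5345,-.189]);AX=np.array([np.cos(np.radians(-75)),np.sin(np.radians(-75))]);AY=np.array([-AX[1],AX[0]])
DZ=.192-.1571
def pos(x,z,y=0): # bar at (x,y) in hook frame, z above nominal seat -> TCP
    return np.r_[H+AX*x+AY*y,.225+z-DZ]
def hk():
    p=np.array(arm.current_ee_pos());d=p[:2]-H
    return np.array([d@AX,d@AY,p[2]+DZ-.225])*1000
def F(n=6):
    f=np.mean([(arm.sleep(.01),arm.current_force())[1] for _ in range(n)],0)
    return np.array([f[:2]@AX,f[:2]@AY,f[2]])
E
python3 - <<'E'
from h import *
import cv2
arm.move_to(pos(-.11,.11),Rd(15));st()
arm.move_l(pos(-.11,.056),feed=.15);arm.sleep(.2);st();print(hk(),F(20))
ims=[arm.snapshot(n) for n in("scene","top")]
a=cv2.resize(ims[0][100:200,170:300],(780,600),interpolation=cv2.INTER_CUBIC)
b=cv2.resize(ims[1][140:220,250:350],(500,400),interpolation=cv2.INTER_CUBIC)
np.save("pics/s2.npy",ims[0]);np.save("pics/t2.npy",ims[1])
cv2.imwrite("pics/stage_s.png",a[:,:,::-1]);cv2.imwrite("pics/stage_t.png",b[:,:,::-1])
E
```

```text
8.84 [ 0.5059 -0.0821  0.2997] [ 0.29  1.55 -2.58] 0.0558
 9.55 [ 0.5066 -0.0828  0.2471] [ 0.03  0.09 -2.6 ] 0.0563
[-109.82587458    0.57379617   57.02581764] [-0.08590679 -0.08167592 -3.00670676]
```

View pics/stage_s.png

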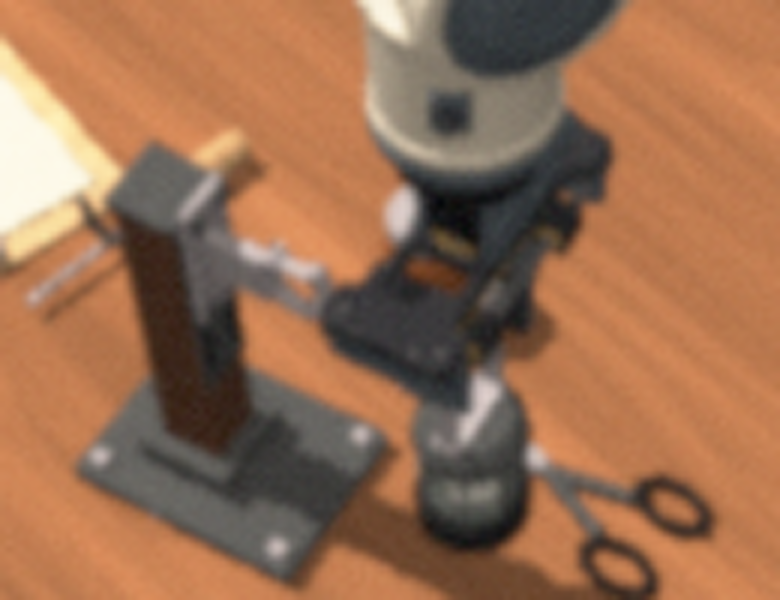

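View pics/stage_t.png

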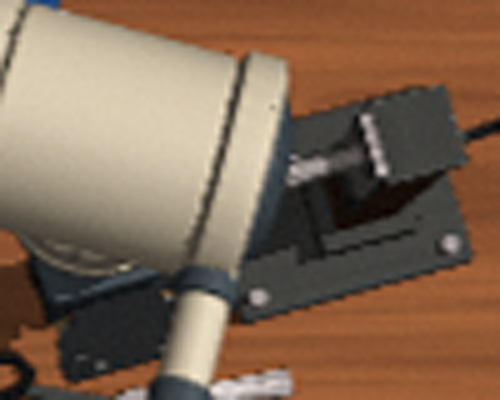

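Scene view: the lantern hangs upright in the grip, with the bar square to the hook. The stand's top centre is at about (163,187) in the crop. In the top view the arm hides the nose, and the upright's top centre is at about (417,131). The two views put the hook within about 5 mm, so I'll thread and feel for the limits.

```bash
cat >> h.py <<'E'
def probe(x,z,dx,dz,n,lim,f0,feed=.03,quiet=True):
    """step the bar target by (dx,dz) until a force change over lim; returns last target, hit"""
    for i in range(n):
        x+=dx;z+=dz;arm.move_l(pos(x,z),feed=feed);f=F(4)-f0
        if not quiet: print(np.round([x*1e3,z*1e3],1),np.round(f,1))
        if np.abs(f).max()>lim: return x,z,f,True
    return x,z,f,False
E
python3 - <<'E'
from h import *
f0=F(20)
r=probe(-.11,.056,.010,0,8,3,f0,feed=.1);print("in",np.round(r[0],4),r[2].round(1),r[3])
if r[3]: raise SystemExit
r=probe(r[0],r[1],.0044,0,7,2.5,f0,feed=.06);print("in",np.round(r[0],4),r[2].round(1),r[3]);st()
if r[3]: raise SystemExit
x,z=r[:2]
r=probe(x,z,0,-.0015,24,2.2,f0,feed=.03);print("down",np.round(r[:2],4),r[2].round(1),r[3],hk().round(1),F(10)-f0);st()
print("f0",f0)
E
```

```text
in -0.03 [-0.1  0.1  0.1] False
in 0.0008 [-0.2 -0.1 -0.1] False
 14.23 [ 0.5348 -0.1899  0.2461] [-0.17  0.98 -2.78] 0.056
down [0.0008 0.038 ] [-0.4 -0.7  4.5] True [ 0.9  0.2 38.2] [-0.27857459 -0.10508266  4.69735589]
 17.72 [ 0.5349 -0.1898  0.2283] [0.3  0.65 1.77] 0.0562
f0 [ 0.01221994  0.25039438 -3.02646576]
```

Run:
```python
from h import *
f0=np.array([.01,.25,-3.03])
x,z=.0008,.0395
arm.move_l(pos(x,z),feed=.03);print((F(8)-f0).round(1))
a=probe(x,z,-.001,0,10,2.,f0);print("-x",np.round(a[0],4),a[2].round(1),a[3],hk().round(1));st()
arm.move_l(pos(x,z),feed=.05)
b=probe(x,z,.001,0,9,2.,f0);print("+x",np.round(b[0],4),b[2].round(1),b[3],hk().round(1))
arm.move_l(pos(x,z),feed=.05);print((F(8)-f0).round(1));st()
```

```text
[-0.2 -0.2  0.1]
-x -0.0032 [ 3.9 -0.6 -0.7] True [-2.9  0.1 39.6]
 19.17 [ 0.5338 -0.1862  0.2297] [ 0.16 -4.24 -3.96] 0.0561
+x 0.0098 [-0.3 -0.1 -0.2] False [ 9.8  0.  39.5]
[ 0.1 -0.1  0.3]
 22.37 [ 0.5347 -0.1896  0.2297] [-0.01  0.34 -2.96] 0.0561
```

The bar is resting on the gate at z = 38.4, so the real seat is about +7.3 mm. The nose face is at commanded x ≈ -2.7 mm. Now I'll press the gate along the nose with force guards.

Run:
```python
from h import *
f0=np.array([.01,.25,-3.03])
x,z=-.0018,.0395
arm.move_l(pos(x,z),feed=.03)
mx=0;snap=False
while z>.0085:
    z-=.0008;arm.move_l(pos(x,z),feed=.03);f=F(3)-f0
    print(np.round([x*1e3,z*1e3,*f],1).tolist(),end=' ')
    if np.linalg.norm(f)>18: print("STOP force");break
    if mx>4 and f[2]<1.0 and z<.022: snap=True;print("SNAP");break
    mx=max(mx,f[2])
    if z<.036:
        if f[0]>3.0: x+=.0005
        elif f[0]<1.0 and x>-.0065: x-=.0004
print();st();print(hk().round(1),(F(10)-f0).round(1))
```

```text
[-1.8, 38.7, 0.1, -0.6, 0.3] [-1.8, 37.9, -0.5, -0.6, 4.3] [-1.8, 37.1, -0.8, -0.2, 3.6] [-1.8, 36.3, -1.1, -0.7, 4.1] [-1.8, 35.5, -1.1, -0.7, 4.6] [-2.2, 34.7, 1.3, -0.2, 5.4] [-2.2, 33.9, 1.5, 0.1, 5.4] [-2.2, 33.1, 1.5, -0.1, 5.8] [-2.2, 32.3, 0.7, 0.5, 5.8] [-2.6, 31.5, 0.6, 0.6, 5.7] [-3.0, 30.7, -0.2, 0.2, 6.2] [-3.4, 29.9, -0.1, 0.4, 6.1] [-3.8, 29.1, -0.3, 0.7, 6.2] [-4.2, 28.3, -0.3, 0.6, 6.2] [-4.6, 27.5, -0.9, 0.7, 5.6] [-5.0, 26.7, -1.3, 0.7, 5.8] [-5.4, 25.9, -0.5, 0.7, 6.4] [-5.8, 25.1, -1.1, 0.4, 5.6] [-6.2, 24.3, 0.0, 0.4, 5.7] [-6.6, 23.5, 2.6, 0.8, 4.9] [-6.6, 22.7, 3.8, 1.2, 4.7] [-6.1, 21.9, 0.2, 1.1, 5.0] [-6.5, 21.1, 2.5, 1.2, 3.9] [-6.5, 20.3, 2.5, 1.4, 2.7] [-6.5, 19.5, 2.9, 1.9, 1.8] [-6.5, 18.7, 2.5, 2.1, 1.2] [-6.5, 17.9, 2.6, 1.7, 1.4] [-6.5, 17.1, 5.0, 1.8, 0.3] SNAP

 30.32 [ 0.5328 -0.1829  0.207 ] [ 3.6  -4.33 -2.73] 0.0558
[-6.3 -0.1 16.9] [4.8 1.6 0.8]
```

Run:
```python
from h import *
f0=np.array([.01,.25,-3.03])
x,z=-.0055,.0163
def log(f): print(np.round([x*1e3,z*1e3,*f],1).tolist(),end=' ')
while z>.0095:
    arm.move_l(pos(x,z),feed=.03);f=F(3)-f0;log(f)
    if np.linalg.norm(f)>12 or f[2]>3: print("stop");break
    z-=.0008
    if f[0]>2.5:x+=.0005
print()
while x<-.0005:
    x+=.001;arm.move_l(pos(x,z),feed=.03);f=F(3)-f0;log(f)
    if np.abs(f).max()>5: print("stop");break
print();arm.sleep(.2)
while z<.034:   # up against the gate
    z+=.0008;arm.move_l(pos(x,z),feed=.03);f=F(3)-f0;log(f)
    if f[2]<-2.5: print("gate touched");break
    if np.abs(f).max()>8: break
st();print(hk().round(1))
```

```text
[-5.5, 16.3, -0.1, -0.4, 0.5] [-5.5, 15.5, 0.1, -0.5, 0.2] [-5.5, 14.7, 0.0, -0.7, -0.6] [-5.5, 13.9, -0.0, -0.4, -0.1] [-5.5, 13.1, 1.1, -0.0, -0.5] [-5.5, 12.3, 2.8, -0.3, 1.1] [-5.0, 11.5, 3.1, -0.1, 0.7] [-4.5, 10.7, 3.7, 0.1, 0.9] [-4.0, 9.9, 4.4, 0.4, 1.9] 
[-2.5, 9.1, 3.0, -0.1, 1.7] [-1.5, 9.1, 0.2, -0.3, -0.1] [-0.5, 9.1, -0.1, -0.1, 0.1] 
[-0.5, 9.9, -0.1, 0.0, -0.1] [-0.5, 10.7, 0.1, -0.6, -0.2] [-0.5, 11.5, -0.6, -0.4, 0.5] [-0.5, 12.3, 0.4, 0.1, -0.0] [-0.5, 13.1, 0.3, -0.3, 0.4] [-0.5, 13.9, 0.1, 0.2, 0.0] [-0.5, 14.7, -0.4, -0.1, 0.4] [-0.5, 15.5, -0.3, -0.1, -0.3] [-0.5, 16.3, -0.6, 0.2, 0.3] [-0.5, 17.1, -0.2, -0.3, 0.1] [-0.5, 17.9, 0.2, 0.0, -0.5] [-0.5, 18.7, -0.1, 0.4, -0.2] [-0.5, 19.5, 0.6, -0.8, 0.0] [-0.5, 20.3, 0.4, -0.2, -0.1] [-0.5, 21.1, 0.4, -0.6, -0.1] [-0.5, 21.9, -0.1, -0.1, 0.6] [-0.5, 22.7, -0.0, -0.3, -0.2] [-0.5, 23.5, 0.2, -0.2, -0.4] [-0.5, 24.3, -0.5, -0.5, -0.5] [-0.5, 25.1, -1.0, -0.4, 0.4] [-0.5, 25.9, 0.2, -0.3, -0.4] [-0.5, 26.7, -0.2, -1.0, -1.3] [-0.5, 27.5, 0.8, 1.6, -10.3] gate touched
 40.23 [ 0.5342 -0.1884  0.2171] [  2.28  -0.41 -14.44] 0.0561
[-0.6 -0.2 27. ]
```

Run:
```python
from h import *
import cv2
f0=np.array([.01,.25,-3.03])
arm.sleep(.3);print("pull",(F(15)-f0).round(1),hk().round(1));arm.sleep(.15)
x,z=.0005,.0115
arm.move_l(pos(x,z),feed=.04);print((F(5)-f0).round(1))
while z>.002:
    z-=.0006;arm.move_l(pos(x,z),feed=.03);f=F(4)-f0
    print(np.round([x*1e3,z*1e3,*f],1).tolist(),end=' ')
    if f[2]>2.2 or np.abs(f).max()>6: break
st()
arm.grip(.091);st("open")
arm.move_l(pos(x,z+.02),feed=.05);st();print((F(5)).round(1))
arm.move_l(pos(x,z+.16),feed=.15);st()
q=np.array(arm.current_joint_positions());q[0]+=25
arm.move_joints(q);st()
s,t=arm.snapshot("scene"),arm.snapshot("top")
a=cv2.resize(s[105:205,170:270],(500,500),interpolation=cv2.INTER_CUBIC)
cv2.imwrite("pics/end.png",np.hstack([a,cv2.resize(t[140:220,270:320],(300,500))])[:,:,::-1])
```

```text
pull [  1.6   1.6 -15.7] [-0.7 -0.2 27.2]
[ 0.4 -0.3  0. ]
[0.5, 10.9, 0.2, -0.2, 0.3] [0.5, 10.3, 0.2, -0.3, 0.0] [0.5, 9.7, 0.1, -0.2, 0.1] [0.5, 9.1, 0.2, -0.3, 0.4] [0.5, 8.5, 0.2, -0.3, -0.2] [0.5, 7.9, 0.0, -0.1, 0.9] [0.5, 7.3, -0.8, -1.1, 5.8]  43.38 [ 0.5348 -0.1895  0.1976] [-0.68  0.65  2.89] 0.056
open 44.08 [ 0.5346 -0.1895  0.1974] [-0.38 -0.22  0.51] 0.0909
 44.62 [ 0.5347 -0.1895  0.2176] [-0.36  0.23  0.2 ] 0.0908
[-0.   0.2  0.2]
 45.75 [ 0.5343 -0.1893  0.3565] [ 0.08 -0.02  0.02] 0.0911
 46.72 [0.5643 0.0532 0.3562] [ 0.1   0.46 -1.06] 0.0911
```

View pics/end.png

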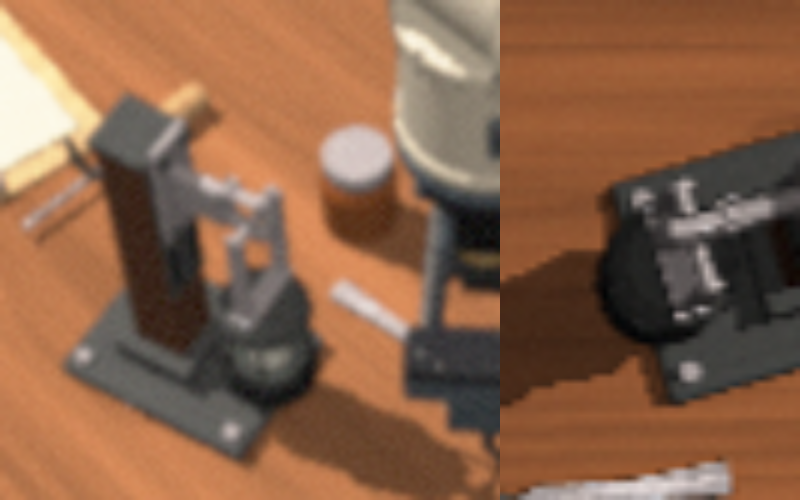

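The lantern hangs upright in the hook, straps at (240,260) and (275,230), with the gripper clear. I'll let any swing settle, check that it's still, and hand in.

Run:
```python
from h import *
c=lambda:np.array(arm.snapshot("scene")[105:205,170:240]).astype(float)
arm.sleep(4)
a=c();n=np.abs(c()-a).mean()
for _ in range(3): arm.sleep(.23);print(np.abs(c()-a).mean().round(2),n.round(2))
st();arm.sign_off()
```

```text
1.82 1.82
1.84 1.82
1.86 1.82
 51.77 [0.5642 0.0542 0.3565] [-0.79  0.13  0.31] 0.0915
the job is handed in; nothing more can be done
```

The lantern is hanging on the snap hook with the gate shut above it, and I handed the job in at about 52 s of the 64 s allowed. `sign_off()` reports no verdict, so the points below rest on my own readings.

- **Gate:** I pressed the bar down along the nose. The gate yielded at about 6 N and snapped shut. The snap came about 10 mm above the seat as I felt it, slightly above the stated 3 to 8 mm. The later pull confirmed the gate was shut.
- **Seat height:** The real seat is about 7.5 mm above nominal. Gate contact and seat contact agreed on this to within about 0.5 mm.
- **Lock proof:** I pulled up against the shut gate for about 0.6 s. The force was 10 N at first contact and rose to about 16 N while holding. That is more than the 10 N asked for but below the 25 N limit. The bar was stopped at about +27 mm, where the shut gate should be.
- **Lowering:** The lantern went down onto the seat with a contact force of about 6 N, and then I released it.
- **Last checks:** The picture after release shows it hanging upright with the gripper clear. Frames 0.2 to 0.8 s apart differed only by camera noise, so it was still. The robot was touching nothing.
- **Not checked:** I did not measure the gate angle directly. I also did not measure the bystanders again at the end; I felt no contact with any of them.
- **Camera disagreement:** The two views differed by about 9 mm on the position of the stand's top. I settled the hook's position by touch instead.

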